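Fetch the shaker from under the rack with the reacher

TASK

The steel shaker has slid under the drying rack. Take the reacher by its handle, squeeze its trigger to close its jaws on the shaker under the rack, carry it out and set it down upright in the middle of the wooden board before letting it go. Then stand the reacher back upright on the bare counter and let go; do not touch the shaker with the gripper, do not knock it over, and leave the mug, tin, bowl and soap bottle where they are.

Things in the scene. Friction and masses are not known exactly. Their poses are not given: they have to be found in the camera images.
- reacher: Grey plastic reacher (grabber), 0.37 kg, 222 mm long, standing on its flat foot; used in this upright pose. Origin under the foot; x along the shaft to the jaws, z up. Foot x -40 to +60 mm, 52 wide, 12 thick. Upright handle post x -30 to -12, 30 wide, to z 122; in front a black trigger blade x +12 to +26 (released), 28 wide, z 46 to 120. Shaft 14 mm square, axis at z 36, runs to the jaws.
- reacher_grip (a point): Hold here: midway between back of post and front of released trigger (56 mm apart along reacher x; 36 fully squeezed), 95 mm above the foot's underside. Pinch both from above, closing along reacher x: squeezing 1 to 4 mm carries it with jaws still open; a firm squeeze (30 to 50 N) shuts them. With fingers closing evenly the reacher shifts forward in the hand by half the trigger's travel.
- reacher_jaws (a point): Point midway between the jaw pads where a 40 mm round thing is held: 160 mm ahead of the reacher's origin, on the shaft's axis, 36 mm above the foot's underside (pads from 23 to 49 mm). Jaw tips reach 22 mm farther forward. Axes as the reacher's.
- trigger (a joint): Travel of the reacher's trigger towards the post, 0 (released, jaws open) to 0.020 m (jaws shut). Spring 8 N released to 14 N at full travel; reopens by itself. Both jaws swing in evenly: about 70 mm apart inside, 100 overall, when released; they meet the 40 mm shaker at about 0.013 m, then press it with some 0.4 N each per N of extra squeeze.
- jaw_left: The reacher's jaw on its +y side, with an inward V of two rubber pads; origin at its pivot, 105 mm ahead of the reacher's origin and 12 mm to the side, 36 mm high.
- jaw_right: The same on the -y side.
- shaker_mid (a point): Steel shaker with a darker domed cap, upright round, 40 mm in diameter, 75 mm tall (straight wall to 60 mm), about 0.12 kg, standing on the counter under the rack. This point is on its axis half-way up, 37.5 mm above its bottom; z is its axis.
- rack: Fixed steel-wire drying rack like a low table, 200 mm deep (x), 240 wide (y), wire top 104 to 113 mm above the counter, thin legs at its corners (x +-96, y +-116 mm), open on all sides below. Origin on the counter below its centre; -x is its front, towards the robot. The shaker stands 35 to 65 mm behind its front edge, within 35 mm of its middle line.
- board: Fixed square wooden serving board on the counter, 140 x 140 mm, 12 mm thick; origin at the centre of its underside. The rack stands on one side of the counter, left or right, and the board on the other.
- mug: white mug, 72 mm wide, 85 mm tall, standing upright on top of the rack near its back; bystander; origin at the centre of its underside.
- tin: low steel tin with a paper label, 54 mm wide, 50 mm tall, standing at the back of the gap under the rack, behind the shaker; bystander; origin at the centre of its underside.
- bowl: blue bowl, 130 mm wide, 50 mm tall, on the counter at the right; bystander; origin at the centre of its underside.
- soap: green dish-soap bottle, 64 mm wide, 200 mm tall, on the counter at the right; bystander; origin at the centre of its underside.
Things that resemble listed ones, but are neither listed nor needed, are in the scene too. Leave any green or pink look-alike of the part that bears shaker_mid alone.

How it is judged (in metres and radians):
On the way, in this order (a step that is already met when the one before it is completed fails the run):
1. both jaws of the reacher press on the shaker while it is still under the rack (contact force between each of jaw_left, jaw_right and shaker above 0.5 N and x of shaker_mid in the frame of rack above -0.1 m), for 0.15 s.
2. the shaker is clear of the rack and off the counter, held in the jaws (contact force between each of jaw_left, jaw_right and shaker above 0.3 N and horizontal distance between shaker_mid and rack above 0.13 m and height (world z) of shaker_mid above 0.0435 m), for 0.15 s.
3. the shaker stands on the board while the jaws still hold it (horizontal distance between shaker_mid and board below 0.05 m and z of shaker_mid in the frame of board below 0.0545 m and angle between shaker_mid's own z axis and vertical below 0.15 rad and contact force between each of jaw_left, jaw_right and shaker above 0.2 N), for 0.1 s.
At the end, for the whole second after the job is handed in: The shaker stands upright (within 0.15 rad) on the board, its axis within 50 mm of the board's centre, free of the reacher; the reacher stands upright (within 0.1 rad) and still on the bare counter (foot within 6 mm of it) (horizontal distance between shaker_mid and board below 0.05 m and z of shaker_mid in the frame of board between 0.045 and 0.0545 m and angle between shaker_mid's own z axis and vertical below 0.15 rad and linear speed of reacher below 0.02 m/s and not (contact force between reacher and shaker above 0.05 N) and angle between reacher's own z axis and vertical below 0.1 rad and height (world z) of reacher below 0.006 m); the robot touches nothing.
It fails at once if the gripper touches the shaker (contact force between the fingers and shaker above 0.3 N).
It fails at once if the shaker is tipped over (angle between shaker_mid's own z axis and vertical above 0.6 rad).
It fails at once if a bystander (mug, tin, bowl, soap bottle) is moved more than 30 mm (distance of any of mug, tin, bowl, soap from where it was at the start of the episode above 0.03 m).
It also fails if it takes over 64 s, if anything falls off the work surface, if the arm or the gripper's body presses on something with over 40 N, if the wrist force passes 120 N, or if a joint passes its speed limit or range.

ROBOT

A 6-joint arm with a two-finger parallel gripper is mounted at the origin on the work surface. World frame = base frame: x ahead of the robot, y to its left, z up, the work surface at z = 0. Lengths are in mm, angles in rad, forces in N, time in s.
With the tool pointing down it reaches from about 400 to 925 mm from the base axis. Payload 12.5 kg.
Tool frame: the origin (TCP) lies at the very end of the fingers, on their centre line; the grasp point (between the pads) lies grip_depth behind it (grip_depth is the distance from the TCP to the grasp point, in mm); z points along the fingers, y is the line along which they close (so a half turn about z gives the same grasp; the last joint's range is limited). The gripper opens to 95 mm and grips with 3 to 60 N. Pads are 20 mm wide; open, the fingers measure 119 mm over their backs; the gripper's body (75 mm by 180 mm) begins 59 mm behind the grasp point.
Start: joints at [-1.419, 0.491, 1.559, -0, 1.092, -0.106], TCP at [159.369, -604.358, 214.661] pointing down, gripper open.
Joint ranges: [-3.1, 3.1], [-0.84, 2.19], [0.05, 2.79], [-1.13, 4.28], [0.06, 2.93], [-2.69, 2.69]. Speed limits (rad/s): [2.22, 2.22, 2.79, 3.14, 3.14, 3.14].

INTERFACE

Orientations are given as [roll, pitch, yaw] about the fixed x, y, z axes, in that order (R = Rz(yaw) Ry(pitch) Rx(roll)).
In Python, from cell import state, read_camera, job_done, grip_depth gives the robot as it stands.
- The arm moves only by the tool drive_tool, never from a script. Its argument "targets" is a list of rows, each an object with "jaw": the opening, from 0 (shut) to 1 (fully open); "travel": the shift along the tool's x, y, z in m, a list of three; "twist": the turn about the tool's z in rad. In form: [{"jaw": jaw, "travel": [tx, ty, tz], "twist": twist}, ...]. A call has 1 to 8 rows; each row is the pose to reach, as a shift and turn from the pose commanded when the call began, along the tool's axes at that moment; what a row does not reach only later rows make up. A row lasts 1/12 s, in which the tool goes at most 41.7 mm and 7.16 degrees, less where a joint would pass 70% of its speed; a pose out of reach is approached as far as the arm can. A call with a gripper value outside its range is refused whole. The fingers move at their own pace and stop on an object; the grip force is fixed at half the most. Time passes only in rows, so rows that repeat a pose let the fingers close. It gives the time, the measured TCP pose, the force, the opening and the grip force at its end, in the units of the state.
- state(): the state, without advancing time (a new reading comes with each control period).
- read_camera(name): name is "scene" or "top"; returns a dict with "frame" (384x512x3 uint8, red, green, blue), "fx", "fy", "cx", "cy" (pixels), "k1" (the pictures are not rectified: a ray, as slopes to the right and down, at radius r is drawn at 1 + k1 r^2 times it, then the intrinsics apply), "R" (3x3) and "t" (3): a world point X has camera coordinates R X + t. Camera axes: x right, y down, z forward; pixel columns grow to the right and rows downward; lengths in mm; the calibration is good to about 2 mm. A picture is of the moment at which its call begins. There is no depth.
- job_done(): hands the job in; it is judged then, once.
The state is a dict: "t": time; "joints": joint angles; "qvel": joint speeds; "tau": joint torques, N m; "eef_pos": TCP position; "tcp_rot": TCP orientation; "ft_force": force on the tool from outside, world axes, zero at the start; "moment": the same for the moment, N m; "opening": opening from 0.0 (shut) to 1.0 (fully open); "grip_force": force on a finger pad.
Only numpy, scipy, OpenCV 4.12 (cv2) and the standard library are available. Lean on these libraries where they do the work, as an engineer would, in place of code of your own. Each camera call takes 0.05 s, during which the arm holds its last target. There are 200 camera calls.

## Working session

There is one attempt and no reset: what is moved stays moved. The work goes in short steps, Python scripts to look and compute and a tool call to move; the robot and the scene stay as the last step left them, time stands still between calls to the robot, and variables do not carry over. Pictures are saved under pics/ and viewed, at most 10 in all, crops included, and the job is handed in when it is done.

Besides the shell and the picture viewer there is one more tool, called after ">>>" as a command line: name --argument value ..., lists and objects as JSON in quotes. drive_tool: Moves the arm, as the interface text tells. Its arguments: {"type":"object","properties":{"targets":{"type":"array"}},"required":["targets"]}

```bash
ls; mkdir -p pics; cat > h.py <<'E'
import numpy as np,cv2
from cell import state,read_camera,job_done,grip_depth
def K(c): return np.array([[c['fx'],0,c['cx']],[0,c['fy'],c['cy']],[0,0,1.]])
def ray(c,u,v):
    d=cv2.undistortPoints(np.array([[[u,v]]],float),K(c),np.array([c['k1'],0,0,0.]))[0,0] if 0 else None
    x=np.array([(u-c['cx'])/c['fx'],(v-c['cy'])/c['fy']]);p=x.copy()
    for _ in range(30): p=x/(1+c['k1']*(p@p))
    R=np.array(c['R']);t=np.array(c['t'])
    return -R.T@t, R.T@np.array([p[0],p[1],1])
def onz(c,u,v,z):
    o,d=ray(c,u,v); return o+d*(z-o[2])/d[2]
def proj(c,X):
    q=np.array(c['R'])@np.array(X,float)+np.array(c['t']);p=q[:2]/q[2];p=p*(1+c['k1']*(p@p))
    return np.array([p[0]*c['fx']+c['cx'],p[1]*c['fy']+c['cy']])
def save(c,n,box=None,s=1.5):
    f=c['frame']; 
    if box: f=f[box[1]:box[3],box[0]:box[2]]
    cv2.imwrite('pics/'+n,cv2.resize(np.ascontiguousarray(f[:,:,::-1]),None,fx=s,fy=s,interpolation=cv2.INTER_CUBIC))
E
python3 - <<'E'
from h import *
print(grip_depth, state())
for n in('scene','top'):
    c=read_camera(n);save(c,n+'0.png')
    o=-np.array(c['R']).T@np.array(c['t']);print(n,c['fx'],c['cx'],c['k1'],o,np.array(c['R'])[2])
E
```

```text
pics
18.8 {'t': 0.0, 'joints': array([-1.41858347e+00,  4.91561212e-01,  1.55944202e+00,  3.84364352e-06,
        1.09172030e+00, -1.05592672e-01]), 'qvel': array([ 6.76242176e-05,  1.02052811e-03, -1.08628722e-03,  2.08249300e-03,
       -1.01401375e-03,  3.68983114e-04]), 'tau': array([-3.65790336e-03, -6.12653446e+01, -2.58188331e+01,  6.92856289e-02,
        4.81658068e-02, -7.83785026e-05]), 'eef_pos': array([ 159.33934644, -604.09344595,  214.06328654]), 'tcp_rot': array([-3.14046843e+00, -1.22581073e-04,  2.57803681e-01]), 'ft_force': array([-0.38878574, -0.05229904,  0.03571077]), 'moment': array([ 0.02720106,  0.01790544, -0.01297756]), 'grip_force': 0.0, 'opening': 1.0036867978541677}
scene 356.10403518659956 256.6012832584877 -0.10101129738206553 [ 860.64890129 -561.08181895  852.83080996] [-0.29587604  0.46334668 -0.83532462]
top 406.2498773989671 253.67812798962464 -0.07946490847621615 [ 436.16539937 -132.93588951 1135.24903243] [ 0.14554118 -0.01558276 -0.98922947]
```

View pics/scene0.png

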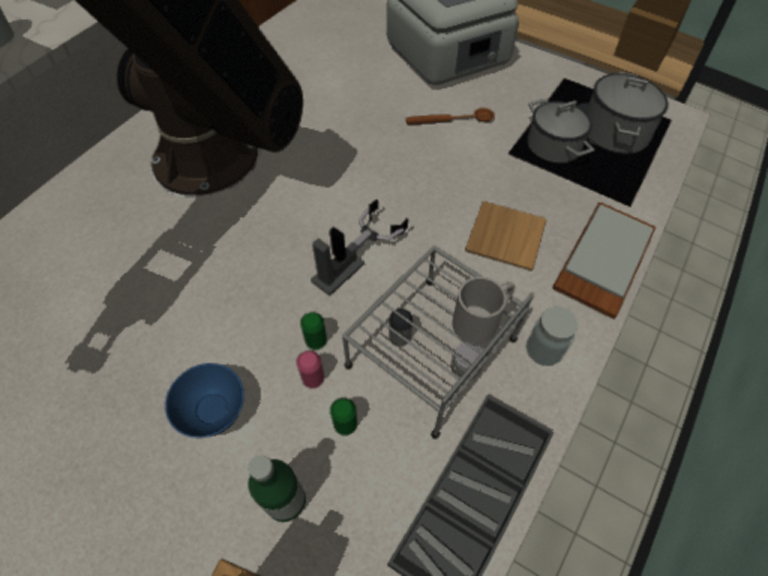

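View pics/top0.png

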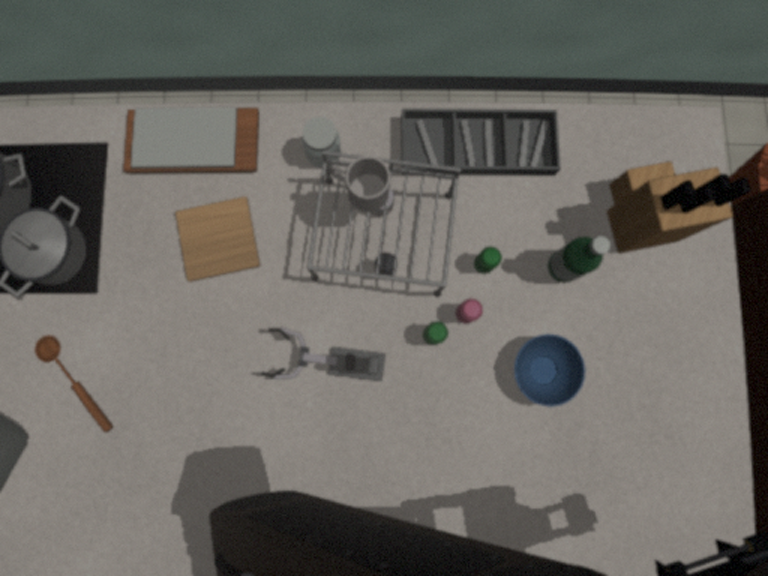

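The scene shows the dark-capped steel shaker at about (400,325) of the view and (387,263) in the top view, under the rack. The green ones at (488,259) and (435,332), the pink one at (470,310), the jar at (320,135) and the tin at the rack's back are look-alikes that I leave. The target board is the square one at (217,237), because the one at (190,138) is an oblong board with a pale cover. I check both with close crops.

```bash
python3 - <<'E'
from h import *
c=read_camera('top');save(c,'t1.png',(110,95,310,265),4)
s=read_camera('scene');save(s,'s1.png',(195,120,365,290),3.5)
E
```

```text
(no output)
```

View pics/t1.png

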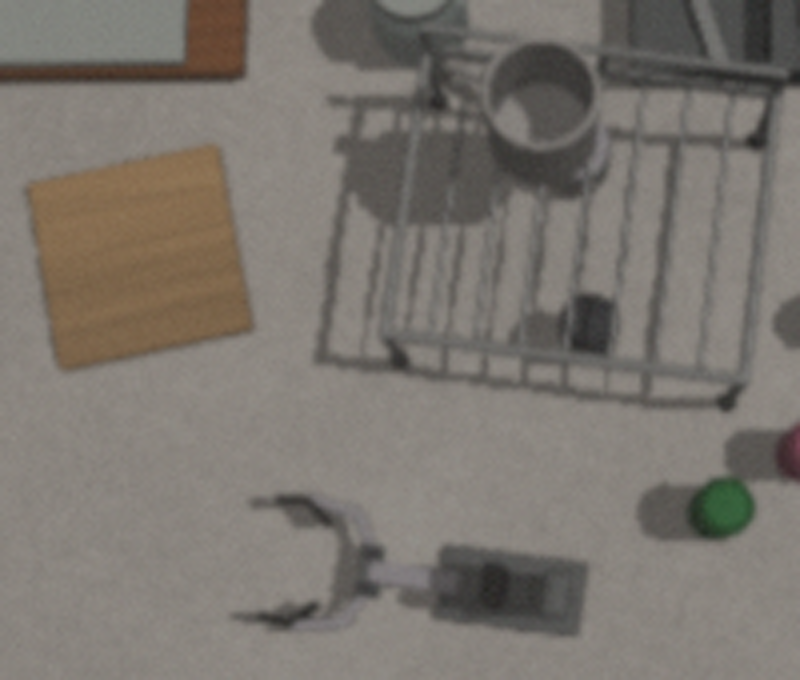

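View pics/s1.png

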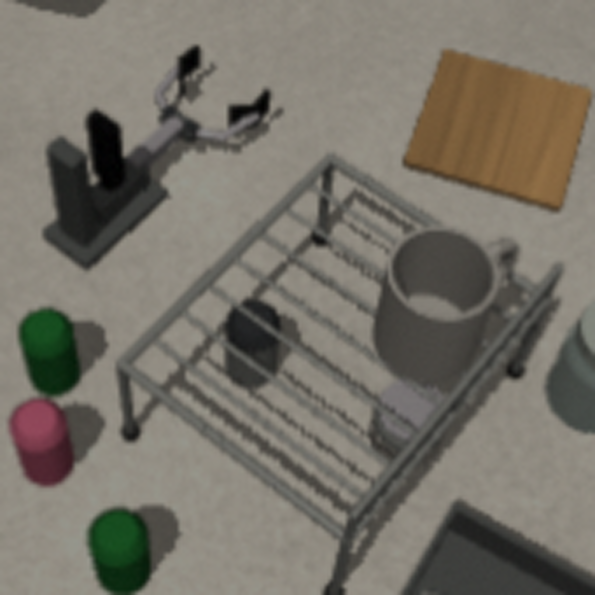

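```bash
cat > m.py <<'E'
from h import *
c=read_camera('top');s=read_camera('scene')
T=lambda u,v,z:onz(c,110+u/4,95+v/4,z)[:2]
S=lambda u,v,z:onz(s,195+u/3.5,120+v/3.5,z)[:2]
np.set_printoptions(precision=1,suppress=True)
f=np.array([T(*p,12) for p in [(440,545),(587,563),(580,635),(433,617)]])
print('foot',f.mean(0),f.ptp(0) if 0 else '',np.linalg.norm(f[0]-f[1]),np.linalg.norm(f[1]-f[2]))
d=(f[0]+f[3]-f[1]-f[2]);yaw=np.arctan2(d[1],d[0]);e=d/np.linalg.norm(d);print('yaw foot',yaw,'origin',f.mean(0)-10*e)
post=T(555,597,122);tr=T(493,585,120);print('post',post,'trig',tr,tr-post, 'midgrip',(post+tr)/2)
print('post S',S(70,148,122),'trig S',S(102,118,120))
m=(T(250,502,36)+T(235,617,36))/2;print('tips mid',m,np.linalg.norm(m-(f.mean(0)-10*e)),'yaw',np.arctan2(*(m-f.mean(0))[::-1]))
for n,z,P in(('racktop',113,[(393,338),(745,378),(428,35),(785,75)]),('rackfeet',0,[(400,364),(727,404),(436,102),(757,140)])):
  r=np.array([T(*p,z) for p in P]);d=(r[2]+r[3]-r[0]-r[1]);print(n,r.tolist(),r.mean(0),np.arctan2(d[1],d[0]),np.linalg.norm(r[0]-r[1]),np.linalg.norm(r[0]-r[2]))
b=np.array([T(*p,12) for p in [(28,185),(217,146),(252,328),(63,369)]]);print('board',b.mean(0),np.linalg.norm(b[0]-b[1]))
# shaker two views: cap top centre
print('shk S top',S(253,315,65),'S bottom',S(250,372,3),'T',T(592,312,72),T(590,340,10))
p1,d1=ray(c,110+592/4,95+312/4);p2,d2=ray(s,195+253/3.5,120+313/3.5)
A=np.stack([d1,-d2],1);k=np.linalg.lstsq(A,p2-p1,rcond=None)[0];print('tri',p1+d1*k[0],p2+d2*k[1])
print('tin',S(405,395,50))
E
python3 m.py
```

```text
foot [ 455.6 -105.6]  101.95343310926005 49.34548432699276
yaw foot 1.446717490375477 origin [ 454.3 -115.5]
post [ 449.2 -136.2] trig [456.8 -97.7] [ 7.5 38.4] midgrip [ 453.  -116.9]
post S [ 456.4 -130.9] trig S [458.4 -93. ]
tips mid [475.9  74.1] 190.8280025053354 yaw 1.4579966404072329
racktop [[613.5655966854059, -33.21793012461326], [587.3761665131877, -257.63021894195987], [816.0214569240284, -53.356012982798006], [788.912103145861, -288.26048981349527]] [ 701.5 -158.1] -0.12501147575599228 225.93530406951828 203.45495257221864
rackfeet [[614.5222721282394, -27.378259481240946], [585.5529525207246, -258.30358886022054], [806.939941114782, -50.96889347329835], [778.5504680079121, -283.7305284709263]] [ 696.4 -155.1] -0.12650207821417048 232.73532011130703 193.85839509900492
board [690.4 157.2] 138.0181085097153
shk S top [ 631.1 -150.2] S bottom [ 638.1 -162.6] T [ 638.  -161.4] [ 629.8 -161.5]
tri [ 635.3 -161.    86.3] [ 636.5 -160.    86.5]
tin [ 754.6 -139.9]
```

Pixel reading: the shaker's cap is at t1 (592,312), the reacher's foot corners run from (440,545) to (580,635), and the board corners from (28,185) to (252,328). The sizes check out at foot 102x49, board 138 and rack 233x194. Planned positions:

| Thing | x, y (mm) | Yaw |
|---|---|---|
| Reacher | (455,-115) | 1.45 |
| Shaker | about (636,-160) | n/a |
| Board | (690,157) | n/a |
| Rack | n/a | -0.126 |

I now set out to above the reacher, turning the tool to yaw 3.02.

```bash
cat > d.py <<'E'
# usage: d.py x y z yaw : travel (m) and twist from the present pose
import sys
from h import *
from scipy.spatial.transform import Rotation as Ro
x=list(map(float,sys.argv[1:5]));st=state();R=Ro.from_euler('xyz',st['tcp_rot'])
d=R.inv().apply(np.array(x[:3])-st['eef_pos'])/1000
tw=-(x[3]-st['tcp_rot'][2]);tw=(tw+np.pi)%(2*np.pi)-np.pi
print('t%.2f'%st['t'],'eef',st['eef_pos'].round(1),'yaw %.3f'%st['tcp_rot'][2],'travel',d.round(4),'twist %.3f'%tw,'op %.3f gf %.1f'%(st['opening'],st['grip_force']))
E
python3 -c "print()"
```

>>> drive_tool --targets '[{"jaw": 1,"travel": [0.028,-0.027,0],"twist": -0.12},{"jaw": 1,"travel": [0.056,-0.054,0],"twist": -0.24},{"jaw": 1,"travel": [0.084,-0.081,0],"twist": -0.36},{"jaw": 1,"travel": [0.112,-0.108,0],"twist": -0.48},{"jaw": 1,"travel": [0.14,-0.135,0],"twist": -0.6},{"jaw": 1,"travel": [0.168,-0.162,0],"twist": -0.72},{"jaw": 1,"travel": [0.196,-0.189,0],"twist": -0.84},{"jaw": 1,"travel": [0.224,-0.216,0],"twist": -0.96}]'

```text
t: 0.97
eef_pos: [321.4, -336.7, 214.8]
tcp_rot: [3.141, 0.0, 1.223]
ft_force: [1.1, -0.9, 0.2]
opening: 0.996
grip_force: 0.0
```

```bash
python3 d.py 455 -115 214 3.02
```

```text
t0.97 eef [ 321.4 -336.7  214.8] yaw 1.223 travel [0.2539 0.0501 0.0007] twist -1.797 op 0.996 gf 0.0
```

>>> drive_tool --targets '[{"jaw": 1,"travel": [0.032,0.006,0],"twist": -0.12},{"jaw": 1,"travel": [0.064,0.012,0],"twist": -0.24},{"jaw": 1,"travel": [0.096,0.018,0],"twist": -0.36},{"jaw": 1,"travel": [0.128,0.025,0],"twist": -0.48},{"jaw": 1,"travel": [0.16,0.031,0],"twist": -0.6},{"jaw": 1,"travel": [0.192,0.037,0],"twist": -0.72},{"jaw": 1,"travel": [0.224,0.044,0],"twist": -0.84},{"jaw": 1,"travel": [0.254,0.05,0],"twist": -0.96}]'

```text
t: 1.63
eef_pos: [456.4, -115.7, 214.8]
tcp_rot: [3.141, 0.0, 2.184]
ft_force: [0.8, -0.9, 0.6]
opening: 0.999
grip_force: 0.0
```

>>> drive_tool --targets '[{"jaw": 1,"travel": [0,0,0],"twist": -0.12},{"jaw": 1,"travel": [0,0,0],"twist": -0.24},{"jaw": 1,"travel": [0,0,0],"twist": -0.36},{"jaw": 1,"travel": [0,0,0],"twist": -0.48},{"jaw": 1,"travel": [0,0,0],"twist": -0.6},{"jaw": 1,"travel": [0,0,0],"twist": -0.72},{"jaw": 1,"travel": [0,0,0],"twist": -0.83},{"jaw": 1,"travel": [0,0,0],"twist": -0.83}]'

```text
t: 2.3
eef_pos: [455.6, -117.3, 214.7]
tcp_rot: [-3.141, 0.0, 3.013]
ft_force: [0.0, -0.1, -0.2]
opening: 1.004
grip_force: 0.0
```

```bash
python3 d.py 455 -115.5 76 3.02; python3 - <<'E'
from h import *
s=read_camera('scene');save(s,'s2.png',(170,80,330,220),5)
E
```

```text
t2.30 eef [ 455.6 -117.3  214.7] yaw 3.013 travel [0.0009 0.0017 0.1387] twist -0.007 op 1.004 gf 0.0
```

View pics/s2.png

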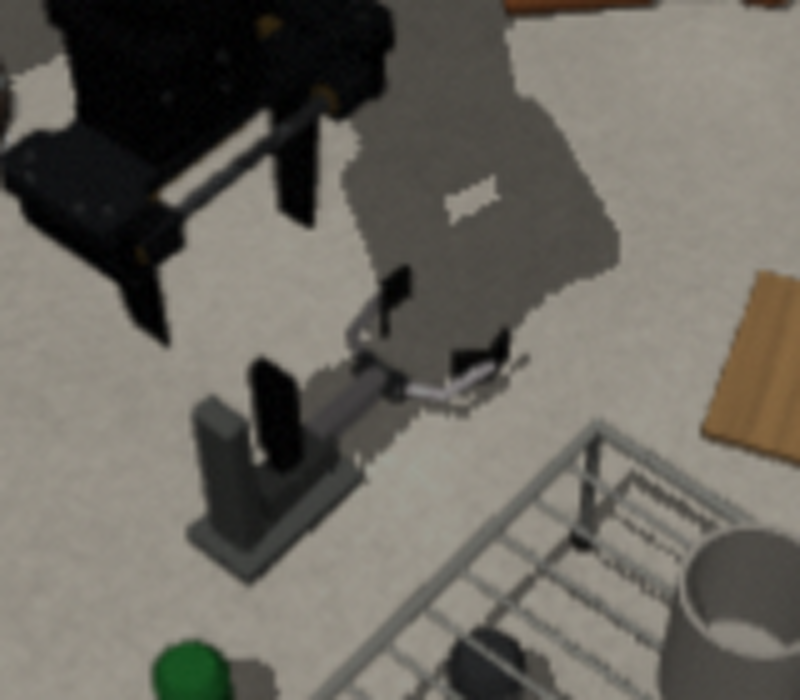

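The view shows the open fingers, tips at (165,345) and (312,225), straddling the post (215,410) and trigger (270,370) in line with the reacher. I descend and pinch lightly.

>>> drive_tool --targets '[{"jaw": 1,"travel": [0.001,0.002,0.03],"twist": 0},{"jaw": 1,"travel": [0.001,0.002,0.06],"twist": 0},{"jaw": 1,"travel": [0.001,0.002,0.09],"twist": 0},{"jaw": 1,"travel": [0.001,0.002,0.12],"twist": 0},{"jaw": 1,"travel": [0.001,0.002,0.138],"twist": 0},{"jaw": 1,"travel": [0.001,0.002,0.138],"twist": 0},{"jaw": 0.7,"travel": [0.001,0.002,0.138],"twist": 0},{"jaw": 0.62,"travel": [0.001,0.002,0.138],"twist": 0}]'

```text
t: 3.02
eef_pos: [455.4, -115.4, 77.6]
tcp_rot: [-3.141, 0.001, 3.006]
ft_force: [-0.0, 0.8, 0.8]
opening: 0.911
grip_force: 0.0
```

>>> drive_tool --targets '[{"jaw": 0.6,"travel": [0,0,0],"twist": 0},{"jaw": 0.58,"travel": [0,0,0],"twist": 0},{"jaw": 0.56,"travel": [0,0,0],"twist": 0},{"jaw": 0.56,"travel": [0,0,0],"twist": 0},{"jaw": 0.56,"travel": [0,0,0],"twist": 0}]'

```text
t: 3.43
eef_pos: [455.1, -115.4, 77.0]
tcp_rot: [-3.141, 0.001, 3.008]
ft_force: [-1.4, -6.9, 11.2]
opening: 0.585
grip_force: 12.4
```

>>> drive_tool --targets '[{"jaw": 0.56,"travel": [0,0,0],"twist": 0},{"jaw": 0.56,"travel": [0,0,0],"twist": 0},{"jaw": 0.56,"travel": [0,0,0],"twist": 0}]'

```text
t: 3.68
eef_pos: [455.2, -115.8, 77.1]
tcp_rot: [-3.141, 0.001, 3.008]
ft_force: [-1.4, -4.5, 6.4]
opening: 0.56
grip_force: 11.4
```

The reacher is pinched lightly with 2.8 mm of squeeze. I lift it 130 mm, then turn and draw back at height to clear the rack and the look-alikes.

>>> drive_tool --targets '[{"jaw": 0.56,"travel": [0,0,-0.005],"twist": 0},{"jaw": 0.56,"travel": [0,0,-0.015],"twist": 0},{"jaw": 0.56,"travel": [0,0,-0.035],"twist": 0},{"jaw": 0.56,"travel": [0,0,-0.06],"twist": 0},{"jaw": 0.56,"travel": [0,0,-0.085],"twist": 0},{"jaw": 0.56,"travel": [0,0,-0.11],"twist": 0},{"jaw": 0.56,"travel": [0,0,-0.125],"twist": 0},{"jaw": 0.56,"travel": [0,0,-0.13],"twist": 0}]'

```text
t: 4.35
eef_pos: [455.3, -115.2, 208.8]
tcp_rot: [-3.141, 0.003, 3.008]
ft_force: [0.8, -0.2, -3.5]
opening: 0.561
grip_force: 8.7
```

>>> drive_tool --targets '[{"jaw": 0.56,"travel": [0.004,-0.003,0],"twist": 0.04},{"jaw": 0.56,"travel": [0.008,-0.006,0],"twist": 0.12},{"jaw": 0.56,"travel": [0.013,-0.009,0],"twist": 0.22},{"jaw": 0.56,"travel": [0.018,-0.012,0],"twist": 0.32},{"jaw": 0.56,"travel": [0.023,-0.016,0],"twist": 0.42},{"jaw": 0.56,"travel": [0.028,-0.02,0],"twist": 0.52},{"jaw": 0.56,"travel": [0.033,-0.023,0],"twist": 0.62},{"jaw": 0.56,"travel": [0.038,-0.026,0],"twist": 0.72}]'

```text
t: 5.02
eef_pos: [412.9, -135.7, 205.7]
tcp_rot: [-3.141, -0.002, 2.283]
ft_force: [-0.5, 0.7, -4.2]
opening: 0.56
grip_force: 8.8
```

```bash
python3 d.py 388 -150 207 1.531
```

```text
t5.02 eef [ 412.9 -135.7  205.7] yaw 2.283 travel [ 0.0055 -0.0282 -0.0012] twist 0.752 op 0.560 gf 8.8
```

Weight of 3.6 N is carried, so the reacher is held. I finish the turn.

>>> drive_tool --targets '[{"jaw": 0.56,"travel": [0.001,-0.004,0],"twist": 0.1},{"jaw": 0.56,"travel": [0.002,-0.008,0],"twist": 0.2},{"jaw": 0.56,"travel": [0.003,-0.012,0],"twist": 0.3},{"jaw": 0.56,"travel": [0.004,-0.016,0],"twist": 0.4},{"jaw": 0.56,"travel": [0.005,-0.02,0],"twist": 0.5},{"jaw": 0.56,"travel": [0.005,-0.024,0],"twist": 0.6},{"jaw": 0.56,"travel": [0.006,-0.028,0],"twist": 0.69},{"jaw": 0.56,"travel": [0.006,-0.028,0],"twist": 0.75}]'

```text
t: 5.68
eef_pos: [387.7, -149.6, 205.7]
tcp_rot: [-3.14, -0.001, 1.533]
ft_force: [-0.0, -1.0, -3.7]
opening: 0.564
grip_force: 8.9
```

>>> drive_tool --targets '[{"jaw": 0.56,"travel": [0,0,0],"twist": 0},{"jaw": 0.56,"travel": [0,0,0],"twist": 0}]'

```text
t: 5.85
eef_pos: [388.4, -149.5, 206.0]
tcp_rot: [-3.14, -0.001, 1.54]
ft_force: [-0.8, -1.2, -4.1]
opening: 0.564
grip_force: 8.9
```

```bash
python3 d.py 388 -150 80 1.531; python3 - <<'E'
from h import *
c=read_camera('top');save(c,'t2.png',(130,95,330,260),4)
E
```

```text
t5.85 eef [ 388.4 -149.5  206. ] yaw 1.540 travel [-0.0006 -0.0002  0.126 ] twist 0.009 op 0.564 gf 8.9
```

View pics/t2.png

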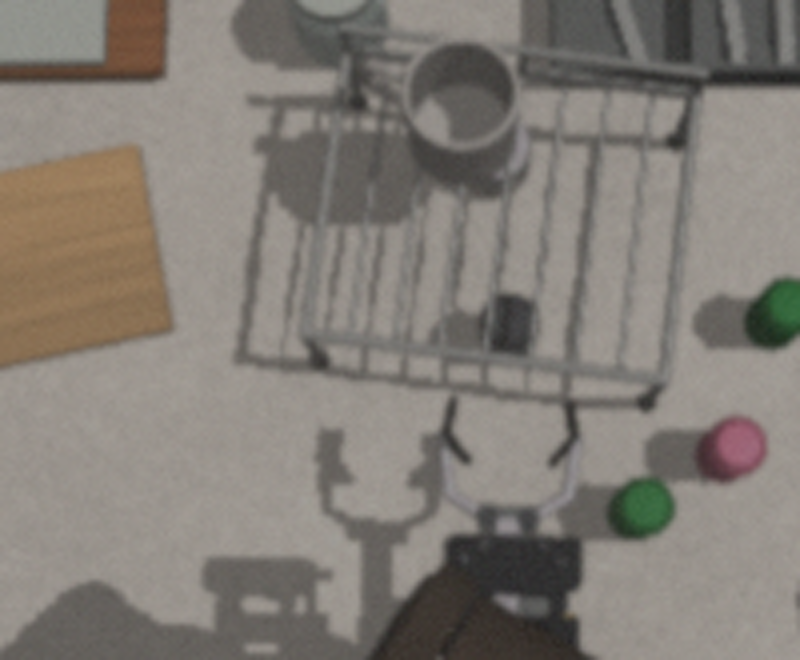

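The top view shows the open jaw tips at (452,402) and (573,405), so mid 512, in line with the shaker cap at (510,322). The green shaker at (642,508) is clear. I check the tip position with a ray and lower.

```bash
python3 - <<'E'
from h import *
c=read_camera('top')
T=lambda u,v,z:onz(c,130+u/4,95+v/4,z).round(1)
for z in (155,165): print(T(452,402,z),T(573,405,z))
print('shk',T(510,297,72),T(510,352,5),T(489,330,50),T(534,330,50), 'pivots',T(490,515,165),T(535,517,165),'green',T(642,505,70))
E
```

```text
[ 566.6 -122.3  155. ] [ 564.6 -196.   155. ]
[ 565.3 -122.4  165. ] [ 563.3 -195.4  165. ]
shk [ 648.2 -160.1   72. ] [ 622.1 -161.6    5. ] [ 629.8 -146.3   50. ] [ 629.8 -176.8   50. ] pivots [ 497.2 -145.1  165. ] [ 496.  -171.9  165. ] green [ 509.4 -246.1   70. ]
```

>>> drive_tool --targets '[{"jaw": 0.56,"travel": [0,0,0.015],"twist": 0},{"jaw": 0.56,"travel": [0,0,0.035],"twist": 0},{"jaw": 0.56,"travel": [0,0,0.055],"twist": 0},{"jaw": 0.56,"travel": [0,0,0.075],"twist": 0},{"jaw": 0.56,"travel": [0,0,0.095],"twist": 0},{"jaw": 0.56,"travel": [0,0,0.11],"twist": 0},{"jaw": 0.56,"travel": [0,0,0.12],"twist": 0},{"jaw": 0.56,"travel": [0,0,0.124],"twist": 0}]'

```text
t: 6.62
eef_pos: [388.3, -149.5, 81.2]
tcp_rot: [-3.14, -0.001, 1.539]
ft_force: [0.2, 0.2, -4.5]
opening: 0.561
grip_force: 8.9
```

```bash
python3 - <<'E'
from h import *
s=read_camera('scene');c=read_camera('top')
f=s['frame'].astype(int)
sub=f[196:236,255:280].sum(2)  # brightness of shaker crop
save(s,'s3.png',(215,160,325,245),7)
S=lambda u,v,z:onz(s,195+u/3.5,120+v/3.5,z)
o=-np.array(s['R']).T@np.array(s['t'])
b=S(250,388,0);h=(b-o)[:2];h/=np.linalg.norm(h);print('bottom near',b,'centre',b[:2]+20*h)
E
```

```text
bottom near [ 644.71555969 -172.9612272     0.        ] centre [ 634.99200859 -155.48402622]
```

View pics/s3.png

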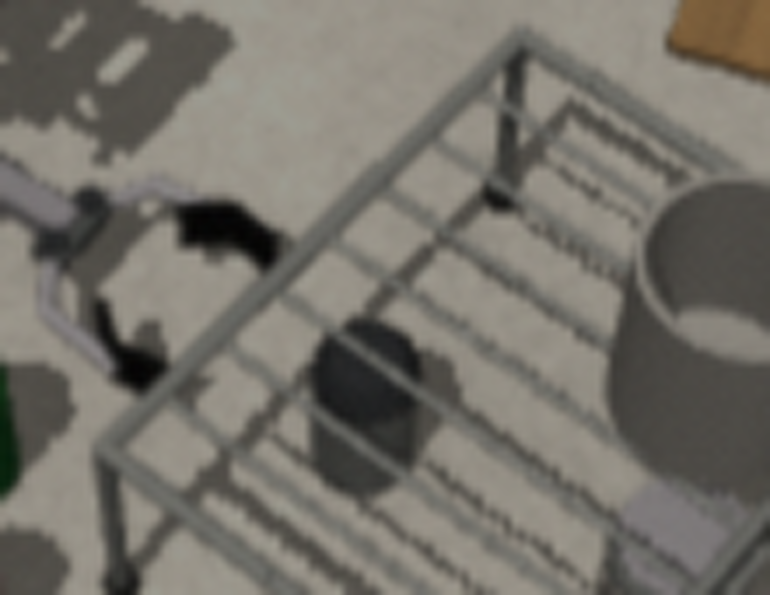

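The jaws are now low in front of the rack: tips at (280,255) and (155,372), shaker bottom edge at (362,497), cap at (365,370). I check the offset in this view too.

```bash
python3 - <<'E'
from h import *
s=read_camera('scene')
S=lambda u,v,z:onz(s,215+u/7,160+v/7,z).round(1)
for z in(30,40,55):print(S(280,250,z),S(155,372,z),S(217,311,z))
print('pivot',S(90,210,42),S(52,243,42))
for u,v in((312,450),(415,450)):print('sides',S(u,v,20))
E
python3 d.py 467 -153 80 1.531
```

```text
[ 568.3 -111.4   30. ] [ 558.4 -184.    30. ] [ 563.1 -148.4   30. ]
[ 571.8 -116.9   40. ] [ 562.1 -188.6   40. ] [ 566.7 -153.4   40. ]
[ 577.2 -125.1   55. ] [ 567.6 -195.5   55. ] [ 572.2 -160.9   55. ]
pivot [ 499.7 -142.7   42. ] [ 496.2 -163.4   42. ]
sides [ 624.1 -175.3   20. ]
sides [ 656.9 -154.1   20. ]
t6.77 eef [ 388.8 -149.8   82.7] yaw 1.539 travel [-0.0007  0.0782  0.0027] twist 0.008 op 0.559 gf 8.8
```

Both views agree: laterally aligned, 77 mm to go, allowing for the 5 mm closing shift. I advance slowly.

>>> drive_tool --targets '[{"jaw": 0.56,"travel": [0,0.008,0.001],"twist": 0},{"jaw": 0.56,"travel": [0,0.018,0.002],"twist": 0},{"jaw": 0.56,"travel": [0,0.028,0.003],"twist": 0},{"jaw": 0.56,"travel": [0,0.038,0.003],"twist": 0},{"jaw": 0.56,"travel": [0,0.048,0.003],"twist": 0},{"jaw": 0.56,"travel": [0,0.058,0.003],"twist": 0},{"jaw": 0.56,"travel": [0,0.068,0.003],"twist": 0},{"jaw": 0.56,"travel": [0,0.076,0.003],"twist": 0}]'

```text
t: 7.43
eef_pos: [466.0, -152.3, 79.6]
tcp_rot: [3.141, 0.0, 1.538]
ft_force: [0.1, -0.3, -3.4]
opening: 0.564
grip_force: 8.8
```

>>> drive_tool --targets '[{"jaw": 0.56,"travel": [0,0,0],"twist": 0}]'

```text
t: 7.52
eef_pos: [466.4, -152.5, 79.6]
tcp_rot: [3.14, 0.001, 1.538]
ft_force: [0.4, -0.2, -3.7]
opening: 0.561
grip_force: 8.8
```

```bash
python3 d.py 466 -153 80 1.531;python3 - <<'E'
from h import *
s=read_camera('scene');save(s,'s4.png',(195,160,305,245),7)
E
```

```text
t7.52 eef [ 466.4 -152.5   79.6] yaw 1.538 travel [-0.0005 -0.0004 -0.0004] twist 0.007 op 0.561 gf 8.8
```

View pics/s4.png

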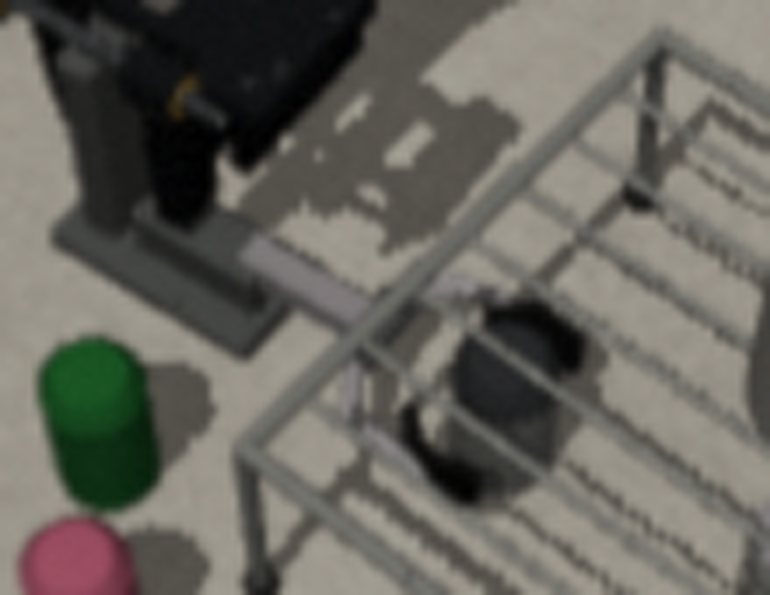

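The view shows the two black pads, (540,330) and (440,470), on either side of the shaker at (505,400), as intended. I close firmly.

>>> drive_tool --targets '[{"jaw": 0.54,"travel": [0,0,0],"twist": 0},{"jaw": 0.52,"travel": [0,0,0],"twist": 0},{"jaw": 0.5,"travel": [0,0,0],"twist": 0},{"jaw": 0.48,"travel": [0,0,0],"twist": 0},{"jaw": 0.46,"travel": [0,0,0],"twist": 0},{"jaw": 0.43,"travel": [0,0,0],"twist": 0},{"jaw": 0.35,"travel": [0,0,0],"twist": 0},{"jaw": 0.3,"travel": [0,0,0],"twist": 0}]'

```text
t: 8.23
eef_pos: [464.7, -152.3, 79.7]
tcp_rot: [3.141, 0.0, 1.538]
ft_force: [-0.6, 0.2, -2.8]
opening: 0.449
grip_force: 30.0
```

>>> drive_tool --targets '[{"jaw": 0.3,"travel": [0,0,0],"twist": 0},{"jaw": 0.3,"travel": [0,0,0],"twist": 0},{"jaw": 0.3,"travel": [0,0,0],"twist": 0},{"jaw": 0.3,"travel": [0,0,0],"twist": 0}]'

```text
t: 8.57
eef_pos: [464.8, -152.4, 79.7]
tcp_rot: [3.141, 0.0, 1.538]
ft_force: [0.8, 0.1, -2.6]
opening: 0.447
grip_force: 30.0
```

The jaws hold the shaker: opening 42.5 mm, 30 N. I lift 14 mm and draw out 80 mm.

>>> drive_tool --targets '[{"jaw": 0.3,"travel": [0,0,-0.003],"twist": 0},{"jaw": 0.3,"travel": [0,0,-0.006],"twist": 0},{"jaw": 0.3,"travel": [0,0,-0.009],"twist": 0},{"jaw": 0.3,"travel": [0,0,-0.012],"twist": 0},{"jaw": 0.3,"travel": [0,0,-0.014],"twist": 0},{"jaw": 0.3,"travel": [0,0,-0.014],"twist": 0}]'

```text
t: 9.07
eef_pos: [464.8, -152.4, 94.1]
tcp_rot: [3.141, 0.0, 1.538]
ft_force: [-0.3, -0.5, -5.5]
opening: 0.44
grip_force: 30.0
```

>>> drive_tool --targets '[{"jaw": 0.3,"travel": [0,-0.006,0],"twist": 0},{"jaw": 0.3,"travel": [0,-0.016,0],"twist": 0},{"jaw": 0.3,"travel": [0,-0.028,0],"twist": 0},{"jaw": 0.3,"travel": [0,-0.04,0],"twist": 0},{"jaw": 0.3,"travel": [0,-0.052,0],"twist": 0},{"jaw": 0.3,"travel": [0,-0.064,0],"twist": 0},{"jaw": 0.3,"travel": [0,-0.074,0],"twist": 0},{"jaw": 0.3,"travel": [0,-0.08,0],"twist": 0}]'

```text
t: 9.73
eef_pos: [383.0, -149.3, 93.6]
tcp_rot: [-3.141, -0.0, 1.538]
ft_force: [0.8, -0.1, -5.5]
opening: 0.442
grip_force: 30.0
```

>>> drive_tool --targets '[{"jaw": 0.3,"travel": [0,0,0],"twist": 0},{"jaw": 0.3,"travel": [0,0,0],"twist": 0},{"jaw": 0.3,"travel": [0,0,0],"twist": 0}]'

```text
t: 9.98
eef_pos: [385.3, -149.9, 93.7]
tcp_rot: [3.141, 0.0, 1.538]
ft_force: [1.0, -0.0, -4.9]
opening: 0.439
grip_force: 30.0
```

```bash
python3 d.py 386 -150 94 1.531;python3 - <<'E'
from h import *
s=read_camera('scene');save(s,'s5.png',(185,100,345,230),5)
E
```

```text
t9.98 eef [ 385.3 -149.9   93.7] yaw 1.538 travel [-0.0001  0.0007 -0.0003] twist 0.007 op 0.439 gf 30.0
```

View pics/s5.png

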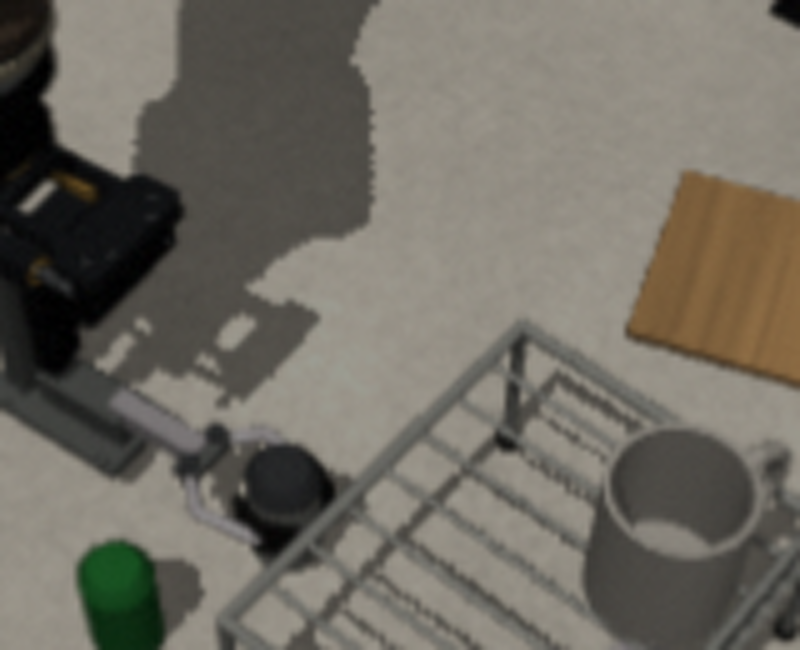

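The shaker is held upright and clear of the rack at (285,490). I raise 140 mm and carry it to the board.

>>> drive_tool --targets '[{"jaw": 0.3,"travel": [0,0,-0.006],"twist": 0},{"jaw": 0.3,"travel": [0,0,-0.02],"twist": 0},{"jaw": 0.3,"travel": [0,0,-0.042],"twist": 0},{"jaw": 0.3,"travel": [0,0,-0.066],"twist": 0},{"jaw": 0.3,"travel": [0,0,-0.09],"twist": 0},{"jaw": 0.3,"travel": [0,0,-0.114],"twist": 0},{"jaw": 0.3,"travel": [0,0,-0.132],"twist": 0},{"jaw": 0.3,"travel": [0,0,-0.14],"twist": 0}]'

```text
t: 10.7
eef_pos: [385.4, -149.8, 236.2]
tcp_rot: [3.138, 0.002, 1.538]
ft_force: [-0.1, -0.2, -6.5]
opening: 0.446
grip_force: 30.0
```

>>> drive_tool --targets '[{"jaw": 0.3,"travel": [0.006,0.002,0],"twist": 0},{"jaw": 0.3,"travel": [0.018,0.007,0],"twist": 0},{"jaw": 0.3,"travel": [0.036,0.014,0],"twist": 0},{"jaw": 0.3,"travel": [0.056,0.022,0],"twist": 0},{"jaw": 0.3,"travel": [0.078,0.03,0],"twist": 0},{"jaw": 0.3,"travel": [0.1,0.039,0],"twist": 0},{"jaw": 0.3,"travel": [0.122,0.048,0],"twist": 0},{"jaw": 0.3,"travel": [0.142,0.056,0],"twist": 0}]'

```text
t: 11.37
eef_pos: [445.3, -7.7, 232.2]
tcp_rot: [-3.139, -0.0, 1.538]
ft_force: [-1.1, -0.3, -5.5]
opening: 0.443
grip_force: 30.0
```

>>> drive_tool --targets '[{"jaw": 0.3,"travel": [0.02,0.008,0],"twist": 0},{"jaw": 0.3,"travel": [0.042,0.016,0],"twist": 0},{"jaw": 0.3,"travel": [0.066,0.026,0],"twist": 0},{"jaw": 0.3,"travel": [0.09,0.035,0],"twist": 0},{"jaw": 0.3,"travel": [0.114,0.044,0],"twist": 0},{"jaw": 0.3,"travel": [0.138,0.054,0],"twist": 0},{"jaw": 0.3,"travel": [0.158,0.062,0],"twist": 0},{"jaw": 0.3,"travel": [0.172,0.067,0],"twist": 0}]'

```text
t: 12.03
eef_pos: [518.0, 162.3, 231.8]
tcp_rot: [-3.139, 0.0, 1.539]
ft_force: [-0.0, 0.9, -5.8]
opening: 0.443
grip_force: 30.0
```

```bash
python3 d.py 519 163 110 1.538;python3 - <<'E'
from h import *
s=read_camera('scene');c=read_camera('top')
S=lambda u,v,z:onz(s,195+u/3.5,120+v/3.5,z)[:2]
b=np.array([S(*p,12) for p in [(445,50),(590,95),(558,208),(404,162)]]);print('board S',b.mean(0),np.linalg.norm(b[0]-b[1]))
st=state();e=np.array([np.sin(st['tcp_rot'][2]),-np.cos(st['tcp_rot'][2])])
print('shaker expected',st['eef_pos'][:2]+168.5*e, 'foot front',st['eef_pos'][:2]+68.5*e)
E
```

```text
t12.03 eef [518.  162.3 231.8] yaw 1.539 travel [0.0007 0.0013 0.1218] twist 0.001 op 0.443 gf 30.0
board S [695.85753274 157.37964514] 136.27659525875526
shaker expected [686.41295764 156.83891491] foot front [586.46100826 159.93856248]
```

>>> drive_tool --targets '[{"jaw": 0.3,"travel": [0,0.003,0.01],"twist": 0},{"jaw": 0.3,"travel": [0,0.006,0.03],"twist": 0},{"jaw": 0.3,"travel": [0,0.006,0.055],"twist": 0},{"jaw": 0.3,"travel": [0,0.006,0.08],"twist": 0},{"jaw": 0.3,"travel": [0,0.006,0.1],"twist": 0},{"jaw": 0.3,"travel": [0,0.006,0.115],"twist": 0},{"jaw": 0.3,"travel": [0,0.006,0.126],"twist": 0},{"jaw": 0.3,"travel": [0,0.006,0.132],"twist": 0}]'

```text
t: 12.8
eef_pos: [522.9, 158.8, 99.3]
tcp_rot: [-3.138, 0.001, 1.537]
ft_force: [-0.7, -0.3, -4.1]
opening: 0.446
grip_force: 30.0
```

>>> drive_tool --targets '[{"jaw": 0.3,"travel": [0,0,0.001],"twist": 0},{"jaw": 0.3,"travel": [0,0,0.002],"twist": 0},{"jaw": 0.3,"travel": [0,0,0.003],"twist": 0},{"jaw": 0.3,"travel": [0,0,0.003],"twist": 0}]'

```text
t: 13.13
eef_pos: [524.2, 159.8, 99.0]
tcp_rot: [3.141, -0.0, 1.538]
ft_force: [-0.4, -0.2, -6.0]
opening: 0.441
grip_force: 30.0
```

>>> drive_tool --targets '[{"jaw": 0.3,"travel": [0,0,0.001],"twist": 0},{"jaw": 0.3,"travel": [0,0,0.002],"twist": 0},{"jaw": 0.3,"travel": [0,0,0.002],"twist": 0},{"jaw": 0.3,"travel": [0,0,0.002],"twist": 0}]'

```text
t: 13.47
eef_pos: [524.0, 159.9, 96.7]
tcp_rot: [3.141, 0.0, 1.538]
ft_force: [0.6, -0.2, -4.7]
opening: 0.446
grip_force: 30.0
```

>>> drive_tool --targets '[{"jaw": 0.3,"travel": [0,0,0.001],"twist": 0},{"jaw": 0.3,"travel": [0,0,0.002],"twist": 0},{"jaw": 0.3,"travel": [0,0,0.003],"twist": 0},{"jaw": 0.3,"travel": [0,0,0.003],"twist": 0}]'

```text
t: 13.8
eef_pos: [523.9, 159.9, 93.4]
tcp_rot: [-3.141, 0.0, 1.538]
ft_force: [-0.3, 0.6, -6.2]
opening: 0.441
grip_force: 30.0
```

>>> drive_tool --targets '[{"jaw": 0.3,"travel": [0,0,0.001],"twist": 0},{"jaw": 0.3,"travel": [0,0,0.001],"twist": 0},{"jaw": 0.3,"travel": [0,0,0.001],"twist": 0}]'

```text
t: 14.05
eef_pos: [524.1, 159.9, 92.6]
tcp_rot: [3.141, 0.0, 1.538]
ft_force: [-1.4, -0.0, -4.3]
opening: 0.443
grip_force: 30.0
```

>>> drive_tool --targets '[{"jaw": 0.3,"travel": [0,0,0.001],"twist": 0},{"jaw": 0.3,"travel": [0,0,0.001],"twist": 0},{"jaw": 0.3,"travel": [0,0,0.001],"twist": 0}]'

```text
t: 14.3
eef_pos: [524.2, 160.0, 91.9]
tcp_rot: [3.141, -0.0, 1.538]
ft_force: [-0.9, -0.1, -1.6]
opening: 0.443
grip_force: 30.0
```

>>> drive_tool --targets '[{"jaw": 0.3,"travel": [0,0,0.001],"twist": 0},{"jaw": 0.3,"travel": [0,0,0.001],"twist": 0},{"jaw": 0.3,"travel": [0,0,0.001],"twist": 0}]'

```text
t: 14.55
eef_pos: [524.2, 160.0, 90.8]
tcp_rot: [3.141, -0.0, 1.538]
ft_force: [-2.5, 0.5, 1.5]
opening: 0.446
grip_force: 30.0
```

```bash
python3 d.py 524 160 91 1.538;python3 - <<'E'
from h import *
s=read_camera('scene');save(s,'s6.png',(220,70,380,200),5)
E
```

```text
t14.55 eef [524.2 160.   90.8] yaw 1.538 travel [ 0.     -0.0002 -0.0002] twist -0.000 op 0.446 gf 30.0
```

View pics/s6.png

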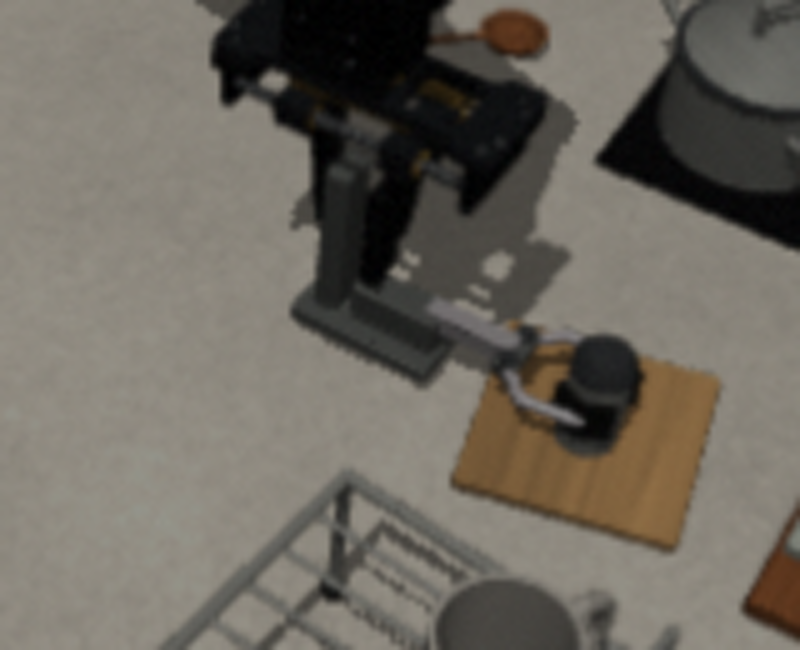

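The shaker stands upright in mid board, with its base at (590,440) and the board's centre about (588,440); contact now bears the weight. I open the jaws gently, following the 5 mm shift.

>>> drive_tool --targets '[{"jaw": 0.44,"travel": [0,0,0],"twist": 0},{"jaw": 0.46,"travel": [0,0.001,0],"twist": 0},{"jaw": 0.48,"travel": [0,0.002,0],"twist": 0},{"jaw": 0.5,"travel": [0,0.003,0],"twist": 0},{"jaw": 0.52,"travel": [0,0.004,0],"twist": 0},{"jaw": 0.54,"travel": [0,0.005,0],"twist": 0},{"jaw": 0.555,"travel": [0,0.005,0],"twist": 0},{"jaw": 0.56,"travel": [0,0.005,0],"twist": 0}]'

```text
t: 15.27
eef_pos: [529.0, 159.7, 90.5]
tcp_rot: [-3.141, 0.0, 1.538]
ft_force: [0.0, 1.5, -4.1]
opening: 0.553
grip_force: 8.7
```

>>> drive_tool --targets '[{"jaw": 0.56,"travel": [0,0,0],"twist": 0},{"jaw": 0.56,"travel": [0,0,0],"twist": 0},{"jaw": 0.56,"travel": [0,0,0],"twist": 0}]'

```text
t: 15.52
eef_pos: [529.0, 159.7, 90.6]
tcp_rot: [3.142, 0.0, 1.538]
ft_force: [0.6, 0.3, -4.6]
opening: 0.563
grip_force: 8.6
```

>>> drive_tool --targets '[{"jaw": 0.56,"travel": [0,-0.006,0],"twist": 0},{"jaw": 0.56,"travel": [0,-0.018,0],"twist": 0},{"jaw": 0.56,"travel": [0,-0.032,0],"twist": 0},{"jaw": 0.56,"travel": [0,-0.046,0],"twist": 0},{"jaw": 0.56,"travel": [0,-0.06,0],"twist": 0},{"jaw": 0.56,"travel": [0,-0.074,0],"twist": 0},{"jaw": 0.56,"travel": [0,-0.086,0],"twist": 0},{"jaw": 0.56,"travel": [0,-0.095,0],"twist": 0}]'

```text
t: 16.18
eef_pos: [432.6, 162.8, 90.7]
tcp_rot: [-3.141, 0.0, 1.538]
ft_force: [0.6, 0.3, -3.1]
opening: 0.562
grip_force: 8.9
```

>>> drive_tool --targets '[{"jaw": 0.56,"travel": [0,0,0.002],"twist": 0},{"jaw": 0.56,"travel": [0,0,0.004],"twist": 0},{"jaw": 0.56,"travel": [0,0,0.006],"twist": 0},{"jaw": 0.56,"travel": [0,0,0.008],"twist": 0},{"jaw": 0.56,"travel": [0,0,0.01],"twist": 0},{"jaw": 0.56,"travel": [0,0,0.011],"twist": 0},{"jaw": 0.56,"travel": [0,0,0.011],"twist": 0}]'

```text
t: 16.77
eef_pos: [434.1, 162.8, 79.2]
tcp_rot: [-3.141, 0.0, 1.538]
ft_force: [0.0, 0.2, -4.1]
opening: 0.561
grip_force: 8.9
```

>>> drive_tool --targets '[{"jaw": 0.56,"travel": [0,0,0.001],"twist": 0},{"jaw": 0.56,"travel": [0,0,0.002],"twist": 0},{"jaw": 0.56,"travel": [0,0,0.002],"twist": 0}]'

```text
t: 17.02
eef_pos: [434.0, 162.8, 77.5]
tcp_rot: [-3.141, 0.0, 1.538]
ft_force: [0.0, -0.6, -4.3]
opening: 0.561
grip_force: 8.8
```

```bash
python3 d.py 434 163 77 1.538;python3 - <<'E'
from h import *
s=read_camera('scene');c=read_camera('top')
save(s,'fs.png',None,1)
for n,k in(('s',s),('t',c)):
    f=k['frame'];print(n,proj(k,[692,156,87]),proj(k,[692,156,12]))
    for z in (17,50,80):
        u,v=proj(k,[692,156,z]).round().astype(int); print(f[v-2:v+3,u-2:u+3].mean((0,1)).round())
g=cv2.cvtColor(c['frame'],cv2.COLOR_RGB2HSV);m=((g[...,2]<70)).astype(np.uint8)
u,v=proj(c,[692,156,50]).astype(int);w=m[v-35:v+35,u-35:u+35]
n,l,st,ce=cv2.connectedComponentsWithStats(w)
for i in range(1,n):
    if st[i,4]>20: p=ce[i]+[u-35,v-35];print(st[i],onz(c,*p,60).round(1))
E
```

```text
t17.02 eef [434.  162.8  77.5] yaw 1.538 travel [ 0.0002 -0.0001  0.0005] twist -0.000 op 0.561 gf 8.8
s [341.12406828 139.38660873] [336.32970477 155.90419659]
[54. 54. 51.]
[40. 41. 40.]
[35. 36. 37.]
t [138.36892766 152.18758821] [145.33951484 158.45173735]
[58. 56. 53.]
[62. 60. 59.]
[64. 62. 61.]
[ 28  27  18  17 195] [690.6 153.9  60. ]
```

Shaker stands at (690,154) on the board. Now I lower the reacher until its weight comes off.

>>> drive_tool --targets '[{"jaw": 0.56,"travel": [0,0,0.001],"twist": 0},{"jaw": 0.56,"travel": [0,0,0.001],"twist": 0},{"jaw": 0.56,"travel": [0,0,0.001],"twist": 0}]'

```text
t: 17.37
eef_pos: [434.1, 162.9, 76.9]
tcp_rot: [3.141, -0.0, 1.538]
ft_force: [-2.7, 1.6, 2.3]
opening: 0.559
grip_force: 10.1
```

>>> drive_tool --targets '[{"jaw": 0.56,"travel": [0,0,0.001],"twist": 0},{"jaw": 0.56,"travel": [0,0,0.001],"twist": 0},{"jaw": 0.56,"travel": [0,0,0.001],"twist": 0}]'

```text
t: 17.62
eef_pos: [434.1, 162.9, 76.1]
tcp_rot: [3.141, -0.0, 1.538]
ft_force: [-2.9, 0.3, 9.4]
opening: 0.564
grip_force: 10.6
```

>>> drive_tool --targets '[{"jaw": 0.58,"travel": [0,0,0],"twist": 0},{"jaw": 0.6,"travel": [0,0,0],"twist": 0},{"jaw": 0.65,"travel": [0,0,0],"twist": 0},{"jaw": 0.8,"travel": [0,0,0],"twist": 0},{"jaw": 1,"travel": [0,0,0],"twist": 0},{"jaw": 1,"travel": [0,0,0],"twist": 0},{"jaw": 1,"travel": [0,0,0],"twist": 0},{"jaw": 1,"travel": [0,0,0],"twist": 0}]'

```text
t: 18.28
eef_pos: [434.0, 162.8, 75.5]
tcp_rot: [-3.141, 0.0, 1.538]
ft_force: [0.7, -0.0, 0.3]
opening: 0.944
grip_force: 0.0
```

>>> drive_tool --targets '[{"jaw": 1,"travel": [0,0,0],"twist": 0},{"jaw": 1,"travel": [0,0,-0.01],"twist": 0},{"jaw": 1,"travel": [0,0,-0.025],"twist": 0},{"jaw": 1,"travel": [0,0,-0.05],"twist": 0},{"jaw": 1,"travel": [0,0,-0.075],"twist": 0},{"jaw": 1,"travel": [0,0,-0.1],"twist": 0},{"jaw": 1,"travel": [0,0,-0.125],"twist": 0},{"jaw": 1,"travel": [0,0,-0.14],"twist": 0}]'

```text
t: 18.95
eef_pos: [434.4, 163.0, 218.0]
tcp_rot: [3.139, -0.001, 1.538]
ft_force: [-0.2, -0.3, 0.1]
opening: 1.002
grip_force: 0.0
```

```bash
python3 - <<'E'
from h import *
s=read_camera('scene');st=state();print(st['eef_pos'].round(1),st['opening'],st['ft_force'].round(1))
f=s['frame']
# post at reacher x -21 from origin (437.4,162.7): top and base; trigger at +19
for n,X in(('post top',[416,163,118]),('post mid',[416,163,70]),('trig top',[456,162,112]),('trig mid',[456,162,80]),('foot front',[494,160,12]),('jaw pivot',[541,159,36])):
    u,v=proj(s,X).round().astype(int);print(n,u,v,f[v-1:v+2,u-1:u+2].mean((0,1)).round())
g=cv2.cvtColor(f,cv2.COLOR_RGB2GRAY);w=cv2.resize(g[70:135:2,235:325:2],None,fx=1,fy=1)
for r in w: print(''.join('#' if x<45 else '+' if x<90 else '.' for x in r))
E
```

```text
[435.2 163.2 219.7] 1.0011292428226797 [ 0.5 -0.   2.6]
post top 262 94 [59. 60. 58.]
post mid 262 106 [28. 29. 27.]
trig top 273 101 [6. 5. 6.]
trig mid 272 109 [3. 3. 4.]
foot front 281 129 [43. 44. 42.]
jaw pivot 295 130 [52. 53. 52.]
............+++++++++++####+++++++++++++.....
...............++++++++###+++++++++++++++++++
.................++++++###+++++++++++++++##++
..................+++++##++++++++++++++++##++
..................+###################+++##++
..................+##############+++++++++++#
..................+#######+++++++++++++++....
....................+++++++++++++++++++++....
..................+++++++++++++++++++++++....
.................+++++++++++++++++++++++.....
................++++++++++++++++++++++++.....
.............+++.+++++++++++++++++++++++.....
............+++#+.++++.+++++++++++++++++.....
............++##...+++...++++++++++++++......
............####...##+.++...++++....++++++...
............####..###+....+..+++....++++++...
............####.+###.......+...++.++++++....
............####.+###.........+..+++++++.....
............####.+###...........++++++++.....
............####.+###...........++++++.......
............####.+###..........+...++........
............####.####........................
............####+####..++....................
............####+###..+++....................
...........+####+###++++.....................
..........++#####++++++......................
.........++++#+####+++.......................
..........+#++++#####+++.....................
............+#++++#####+++.....#+..+.+###+...
..............+#++++#####+++...++....######+.
................+++++++++++++##++++++######+.
..................++++++..+++##+++...######+.
....................++#.....+.+++.....++++#+.
```

The reacher stands upright on its own, the shaker is on the board and the gripper is clear, so I hand the job in.

```bash
python3 -c "
from cell import job_done
print(job_done())"
```

```text
the job is handed in; nothing more can be done
None
```

The job is handed in, though no verdict came back: at the last check the shaker stood upright about 4 mm from the board's centre, the reacher stood upright on the bare counter, and the gripper was clear of both.

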